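# Lid the glass jars for packing

### The job

Close the four open glass jars for packing: take the lids with ball knobs one after another and set each one gently, not dropped, on the jar of its own colour so that it sits flat on the rim. Leave the jars standing where they are, and leave the two ring-topped lids where they are: they belong to jars that are still in the annealing kiln.

Things in the scene. Friction and masses are not known exactly. Their poses are not given: they have to be found in the camera images.
- jar_blue: Open squat deep cobalt blue glass jar, upright, loose, 0.55 kg, 78 mm high to the rim, 86 mm over the belly; round mouth 72 mm outside, 62 mm inside. Origin at the centre of its underside, z up. It stands on a fixed grey felt mat, top 6 mm above the bench.
- jar_amber: Open squat orange-yellow amber glass jar, upright, loose, 0.55 kg, 78 mm high to the rim, 86 mm over the belly; round mouth 72 mm outside, 62 mm inside. Origin at the centre of its underside, z up. It stands on a fixed grey felt mat, top 6 mm above the bench.
- jar_green: Open squat dark emerald green glass jar, upright, loose, 0.55 kg, 78 mm high to the rim, 86 mm over the belly; round mouth 72 mm outside, 62 mm inside. Origin at the centre of its underside, z up. It stands on a fixed grey felt mat, top 6 mm above the bench.
- jar_ruby: Open squat deep ruby red glass jar, upright, loose, 0.55 kg, 78 mm high to the rim, 86 mm over the belly; round mouth 72 mm outside, 62 mm inside. Origin at the centre of its underside, z up. It stands on a fixed grey felt mat, top 6 mm above the bench.
- ball_blue (a point): Deep cobalt blue glass lid with BALL knob, loose, 0.16 kg. Point: centre of the ball (26 mm across, on a 15 mm neck), 45 mm above the lid's foot and 27 mm above its flange (78 mm across, 8 mm thick). Below the flange a plug, 48 tapering to 38 mm, 10 mm deep, enters the jar. Seated, the flange rests on the rim, the ball 113 mm above the jar's underside. z up along its axis.
- ball_amber (a point): Orange-yellow amber glass lid with BALL knob, loose, 0.16 kg. Point: centre of the ball (26 mm across, on a 15 mm neck), 45 mm above the lid's foot and 27 mm above its flange (78 mm across, 8 mm thick). Below the flange a plug, 48 tapering to 38 mm, 10 mm deep, enters the jar. Seated, the flange rests on the rim, the ball 113 mm above the jar's underside. z up along its axis.
- ball_green (a point): Dark emerald green glass lid with BALL knob, loose, 0.16 kg. Point: centre of the ball (26 mm across, on a 15 mm neck), 45 mm above the lid's foot and 27 mm above its flange (78 mm across, 8 mm thick). Below the flange a plug, 48 tapering to 38 mm, 10 mm deep, enters the jar. Seated, the flange rests on the rim, the ball 113 mm above the jar's underside. z up along its axis.
- ball_ruby (a point): Deep ruby red glass lid with BALL knob, loose, 0.16 kg. Point: centre of the ball (26 mm across, on a 15 mm neck), 45 mm above the lid's foot and 27 mm above its flange (78 mm across, 8 mm thick). Below the flange a plug, 48 tapering to 38 mm, 10 mm deep, enters the jar. Seated, the flange rests on the rim, the ball 113 mm above the jar's underside. z up along its axis.
- ring_blue (a point): Deep cobalt blue glass lid with an upright RING (hoop 45 mm over, 11 mm thick; a narrow bar from above) on the same 78 mm flange. Belongs to another jar: stays where it is. Point: the hoop's centre, 40 mm above the lid's foot; the hoop's top is at 63 mm.
- ring_ruby (a point): Deep ruby red glass lid with an upright RING (hoop 45 mm over, 11 mm thick; a narrow bar from above) on the same 78 mm flange. Belongs to another jar: stays where it is. Point: the hoop's centre, 40 mm above the lid's foot; the hoop's top is at 63 mm.

How it is judged (in metres and radians):
At the end, for the whole second after the job is handed in: Each ball-knobbed lid rests on the jar of its own colour: centred within 10 mm, ball 108 to 116 mm above the jar's underside, lid and jar upright within 0.07 rad, at rest. Jars within 30 mm, ring-topped lids upright and within 25 mm of where they stood (horizontal distance between ball_blue and jar_blue below 0.01 m and z of ball_blue in the frame of jar_blue between 0.108 and 0.116 m and angle between each of ball_blue, jar_blue, ball_amber, jar_amber, ball_green, jar_green, ball_ruby, jar_ruby, ring_blue, ring_ruby's own z axis and vertical below 0.07 rad and distance of each of jar_blue, jar_amber, jar_green, jar_ruby from where it was at the start of the episode below 0.03 m and linear speed of each of lid_blue, lid_amber, lid_green, lid_ruby below 0.02 m/s and horizontal distance between ball_amber and jar_amber below 0.01 m and z of ball_amber in the frame of jar_amber between 0.108 and 0.116 m and horizontal distance between ball_green and jar_green below 0.01 m and z of ball_green in the frame of jar_green between 0.108 and 0.116 m and horizontal distance between ball_ruby and jar_ruby below 0.01 m and z of ball_ruby in the frame of jar_ruby between 0.108 and 0.116 m and distance of each of ring_blue, ring_ruby from where it was at the start of the episode below 0.025 m); the robot touches nothing.
It fails at once if a ball-knobbed lid falls freely (faster than 0.6 m/s with no finger on it, a drop of about 18 mm) ((linear speed of lid_blue above 0.6 m/s and contact force between the fingers and lid_blue below 0.05 N) or (linear speed of lid_amber above 0.6 m/s and contact force between the fingers and lid_amber below 0.05 N) or (linear speed of lid_green above 0.6 m/s and contact force between the fingers and lid_green below 0.05 N) or (linear speed of lid_ruby above 0.6 m/s and contact force between the fingers and lid_ruby below 0.05 N)).
It fails at once if a jar is pushed more than 30 mm from its place or tips over (distance of any of jar_blue, jar_amber, jar_green, jar_ruby from where it was at the start of the episode above 0.03 m or angle between any of jar_blue, jar_amber, jar_green, jar_ruby's own z axis and vertical above 0.5 rad).
It fails at once if a ring-topped lid is moved more than 25 mm or tipped over (distance of any of ring_blue, ring_ruby from where it was at the start of the episode above 0.025 m or angle between any of ring_blue, ring_ruby's own z axis and vertical above 0.5 rad).
It also fails if it takes over 104 s, if anything falls off the work surface, if the arm or the gripper's body presses on something with over 40 N, if the wrist force passes 120 N, or if a joint passes its speed limit or range.

### The arm

A 6-joint arm with a two-finger parallel gripper is mounted at the origin on the work surface. World frame = base frame: x ahead of the robot, y to its left, z up, the work surface at z = 0. Lengths are in mm, angles in rad, forces in N, time in s.
With the tool pointing down it reaches from about 350 to 875 mm from the base axis. Payload 4.2 kg.
Tool frame: the origin (TCP) lies midway between the tips of the shut fingers; the grasp point (between the pads) lies 19 mm behind it; y points along the fingers, x is the direction in which the jaws open and shut, and the axes are right-handed (so a half turn about y gives the same grasp; the last joint's range is limited). The gripper opens to 85 mm and grips with 20 to 120 N. Pads are 22 mm wide; open, the fingers measure 114 mm over their backs; the gripper's body (76 mm by 85 mm) begins 54 mm behind the grasp point. The pads swing forward as they close: fully open they stand 13 mm farther back than shut.
Start: joints at [-1.083, 0.385, 0.008, 0, -1.194, -0.259], TCP at [141.773, -608.687, 231.312] pointing down, gripper open.
Joint ranges: [-3.14, 3.14], [-1.21, 2.06], [-1.07, 1.41], [-3.16, 2.05], [-2.99, -0.16], [-3.1, 3.1]. Speed limits (rad/s): [2.79, 2.79, 3.14, 3.14, 3.14, 3.14].

### API

Orientations are given as a unit quaternion [x, y, z, w].
In Python, from bench import read_state, get_image, job_done gives the robot as it stands.
- The arm moves only by the tool play_rows, never from a script. Its argument "series" is a list of rows, each a list of 7 numbers: the shift along the tool's x, y, z in m, then the turn, a rotation vector about the tool's x, y, z in rad, then the finger opening in m, from 0 to 0.0854. In form: [[x, y, z, wx, wy, wz, claw], ...]. A call has 1 to 10 rows; each row shifts and turns the pose as measured when the row begins, along the tool's axes as they then stand; what a row does not reach is not made up. A row lasts 1/10 s, in which the tool goes at most 50 mm and 8.59 degrees, less where a joint would pass 70% of its speed; a pose out of reach is approached as far as the arm can. A call with a gripper value outside its range is refused whole. The fingers move at their own pace and stop on an object; the grip force is fixed at half the most. Time passes only in rows, so rows that do not move let the fingers close. It gives the time, the measured TCP pose, the force and the opening at its end, in the units of the state.
- read_state(): the state, without advancing time (a new reading comes with each control period).
- get_image(name): name is "side" or "top"; returns a dict with "color" (384x512x3 uint8, red, green, blue), "intrinsics" (3x3 intrinsics, pixels), "origin" and "orientation" of the camera in the world. Camera axes: x right, y down, z forward; pixel columns grow to the right and rows downward; lengths in mm; the calibration is good to about 2 mm. A picture is of the moment at which its call begins. There is no depth.
- job_done(): hands the job in, once; it reports no verdict.
The state is a dict: "clock": time; "joints": joint angles; "joint_vel": joint speeds; "joint_efforts": joint torques, N m; "position": TCP position; "ee_rot": TCP orientation; "contact_force": force on the tool from outside, world axes, zero at the start; "wrist_torque": the same for the moment, N m; "gripper_width": finger opening in mm.
Only numpy, scipy, OpenCV 4.12 (cv2) and the standard library are available. Lean on these libraries where they do the work, as an engineer would, in place of code of your own. Each camera call takes 0.05 s, during which the arm holds its last target. There are 200 camera calls.

## Working session

There is one attempt and no reset: what is moved stays moved. The work goes in short steps, Python scripts to look and compute and a tool call to move; the robot and the scene stay as the last step left them, time stands still between calls to the robot, and variables do not carry over. Pictures are saved under pics/ and viewed, about 12 in all and at most 16, crops included, and the job is handed in when it is done.

Besides the shell and the picture viewer there is one more tool, called after "Call:" in YAML: its name, and indented under it one key for each argument. play_rows: Moves the arm, as the interface text tells. Its arguments: {"type":"object","properties":{"series":{"type":"array","items":{"type":"array","items":{"type":"number"}}}},"required":["series"]}

```bash
ls; mkdir -p pics; python3 - <<'E'
from bench import *
import cv2,json,pickle
s=read_state();print(s)
for n in("top","side"):
    d=get_image(n);cv2.imwrite(f"pics/{n}0.png",cv2.cvtColor(d["color"],cv2.COLOR_RGB2BGR));pickle.dump(d,open(f"pics/{n}0.pkl","wb"))
    print(n,d["intrinsics"],d["origin"],d["orientation"])
E
```

```text
pics
{'clock': 0.0, 'joints': array([-1.08340285e+00,  3.85567569e-01,  6.63499726e-03, -5.27818514e-04,
       -1.19400729e+00, -2.58574584e-01]), 'joint_vel': array([ 7.31045340e-04,  1.79024203e-05,  1.01115502e-03, -6.41505391e-04,
       -1.29922132e-04,  4.29586608e-04]), 'joint_efforts': array([ 3.24490429e-04, -3.92287517e+01,  1.88394803e+01,  4.18605477e+00,
       -4.67700243e-03, -9.47536194e-06]), 'position': array([ 141.64490686, -608.13639832,  230.21425468]), 'ee_rot': array([ 0.43908004,  0.55423072, -0.55330538, -0.44032962]), 'contact_force': array([-0.07140062,  0.60959417,  0.23689395]), 'wrist_torque': array([-0.03133487,  0.03575026, -0.00399403]), 'gripper_width': 85.6898403520787}
top [[442.84842627   0.         261.01034605]
 [  0.         442.84842627 187.72752627]
 [  0.           0.           1.        ]] [ 435.70788136   10.2459263  1081.43602207] [ 0.71291308 -0.69968645  0.04169237 -0.02134398]
side [[363.62877089   0.         259.83856043]
 [  0.         363.62877089 190.21434782]
 [  0.           0.           1.        ]] [368.28781507 467.51138795 707.64050192] [-0.13220111  0.94022407 -0.30932715  0.05308748]
```

View pics/top0.png

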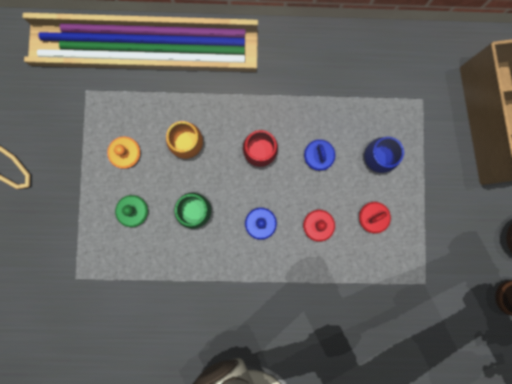

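View pics/side0.png

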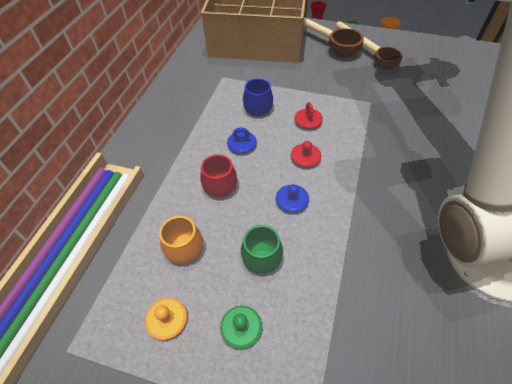

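The top view shows the balls near (123,152) amber, (131,211) green, (261,223) blue and (319,225) ruby. The jars are near (185,139), (192,210), (260,149) and (383,155), and the rings near (319,155) and (376,217). Next I'll zoom in on crops.

```bash
python3 - <<'E'
import cv2,numpy as np
T=dict(ba=(123,152),bg=(131,211),bb=(261,223),br=(319,225),ja=(185,139),jg=(192,210),jb=(383,155),jr=(260,149))
S=dict(ba=(166,318),bg=(241,325),bb=(292,198),br=(306,153),ja=(182,240),jg=(262,249),jb=(258,97),jr=(218,176))
t=cv2.imread("pics/top0.png");s=cv2.imread("pics/side0.png")
def crop(im,c,h=25):
    x,y=c;return cv2.resize(im[y-h:y+h,x-h:x+h],(200,200),interpolation=cv2.INTER_CUBIC)
for k in "bj":
    a=[n for n in T if n[0]==k]
    cv2.imwrite(f"pics/mos_{k}.png",np.vstack([np.hstack([crop(t,T[n]) for n in a]),np.hstack([crop(s,S[n]) for n in a])]))
E
```

```text
(no output)
```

View pics/mos_b.png

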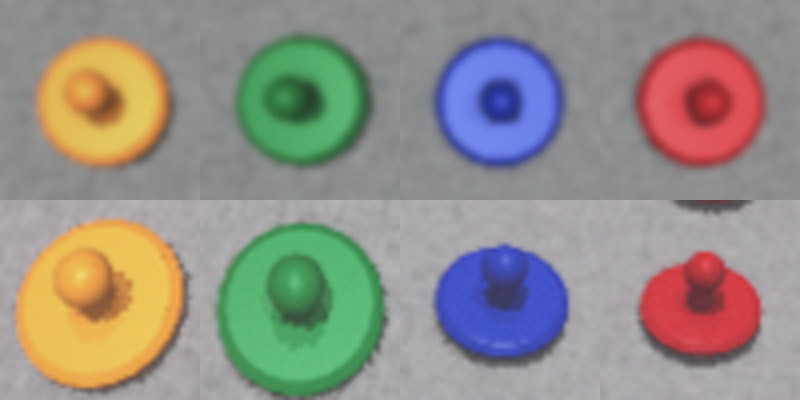

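View pics/mos_j.png

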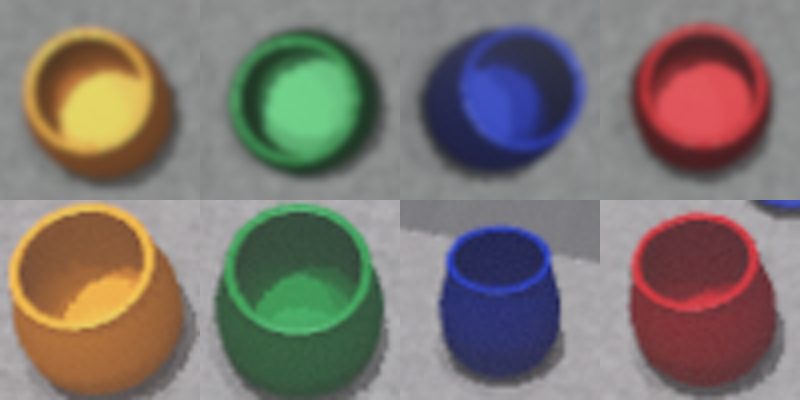

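The crops show each ball and each rim clearly in both views. I'll fit ellipses to the flange and rim masks, and triangulate the balls and rims from both views.

```bash
cat > h.py <<'E'
import cv2,numpy as np,pickle
from scipy.spatial.transform import Rotation as R
def ray(d,p):
    v=np.linalg.inv(d["intrinsics"])@[p[0],p[1],1.]
    v=R.from_quat(d["orientation"]).as_matrix()@v
    return np.array(d["origin"]),v/np.linalg.norm(v)
def plane(d,p,z):
    o,v=ray(d,p);return o+v*(z-o[2])/v[2]
def tri(d1,p1,d2,p2):
    a,u=ray(d1,p1);b,v=ray(d2,p2)
    s,t=np.linalg.lstsq(np.c_[u,-v],b-a,rcond=None)[0]
    A=a+u*s;B=b+v*t;return (A+B)/2,np.linalg.norm(A-B)
def blob(d,c,vmin=0,h=25,smin=90):
    x,y=map(int,c);x0,y0=max(x-h,0),max(y-h,0)
    hsv=cv2.cvtColor(cv2.resize(d["color"][y0:y+h,x0:x+h],None,fx=4,fy=4,interpolation=cv2.INTER_CUBIC),cv2.COLOR_RGB2HSV)
    m=((hsv[...,1]>smin)&(hsv[...,2]>vmin)).astype(np.uint8)
    n,l,st,ce=cv2.connectedComponentsWithStats(m)
    # component nearest the crop's middle, big enough
    ok=[i for i in range(1,n) if st[i,4]>500]
    i=min(ok,key=lambda i:np.hypot(*(ce[i]-2*h)))
    hull=cv2.convexHull(cv2.findContours((l==i).astype(np.uint8),0,cv2.CHAIN_APPROX_NONE)[0][0])
    mm=np.zeros_like(m);cv2.fillPoly(mm,[hull],1)
    cn=cv2.findContours(mm,0,cv2.CHAIN_APPROX_NONE)[0][0]
    e=cv2.fitEllipse(cn)
    return np.array([(e[0][0]+.5)/4-.5+x0,(e[0][1]+.5)/4-.5+y0]),np.array(e[1])/4
E
python3 - <<'E'
from h import *
t=pickle.load(open("pics/top0.pkl","rb"));s=pickle.load(open("pics/side0.pkl","rb"))
T=dict(ba=(123,152),bg=(131,211),bb=(261,223),br=(319,225),ja=(185,139),jg=(192,210),jb=(383,155),jr=(260,149))
S=dict(ba=(166,318),bg=(241,325),bb=(292,198),br=(306,153),ja=(182,240),jg=(262,249),jb=(258,97),jr=(218,176))
tb=dict(ba=(88,91),bg=(89,98),bb=(102,100),br=(110,101));sb=dict(ba=(82,77),bg=(95,82),bb=(104,66),br=(105,70))
f=lambda c,q:np.array([c[0]-25+(q[0]+.5)/4-.5,c[1]-25+(q[1]+.5)/4-.5])
np.set_printoptions(precision=1,suppress=True)
for n in tb:
    P,e=tri(t,f(T[n],tb[n]),s,f(S[n],sb[n])); c,ax=blob(t,T[n])
    print(n,"ball",P,e,"flange@20",plane(t,c,20)[:2],ax*(1061/442.8))
vt=dict(ja=150,jg=95,jb=105,jr=120);vs=dict(ja=205,jg=135,jb=150,jr=160)
for n in vt:
    for dv in(-15,0,15):
        c1,a1=blob(t,T[n],vt[n]+dv);c2,a2=blob(s,S[n],vs[n]+dv)
        P,e=tri(t,c1,s,c2);print(n,dv,"rim",P,round(e,1),"@84",plane(t,c1,84)[:2],plane(s,c2,84)[:2],a1*997/442.8,a2)
for n,c in dict(ring_b=(319,155),ring_r=(376,217)).items(): print(n,plane(t,blob(t,c)[0],20))
E
```

```text
ba ball [612.2 313.8  48.5] 0.9794485328517581 flange@20 [610.2 312.6] [77.8 79.9]
bg ball [470.8 288.4  48.2] 1.0903912166720786 flange@20 [469.8 288.1] [74.9 76.9]
bb ball [446.8 -20.4  49.7] 0.10488173051196661 flange@20 [446.  -19.4] [76.5 77. ]
br ball [ 444.  -160.1   51.8] 0.25883539932331456 flange@20 [ 443.6 -159.5] [76.4 77.2]
ja -15 rim [640.1 165.6  79.9] 1.9 @84 [638.3 164.6] [639.3 167.8] [71.5 74.9] [30.5 37.4]
ja 0 rim [640.2 165.8  80.5] 1.6 @84 [638.8 164.9] [639.5 167.6] [70.8 73.5] [30.2 37.1]
ja 15 rim [640.3 166.   80.9] 1.2 @84 [639.1 165.3] [639.5 167.6] [70.2 72.1] [29.6 36.5]
jg -15 rim [473.3 140.   77.4] 0.9 @84 [472.6 139.1] [472.6 143.5] [72.7 76. ] [32.7 36.6]
jg 0 rim [473.3 140.4  78.7] 0.7 @84 [472.8 139.7] [472.7 143.2] [72.  74.4] [32.5 36.3]
jg 15 rim [473.4 140.7  79.8] 0.4 @84 [473.  140.1] [472.8 142.9] [71.3 72.3] [32.3 35.9]
jb -15 rim [ 614.  -306.8   84.3] 0.9 @84 [ 613.6 -307. ] [ 614.6 -307.2] [70.5 73.7] [17.4 26.5]
jb 0 rim [ 614.3 -307.6   84.1] 0.9 @84 [ 613.9 -307.7] [ 614.8 -307.7] [69.6 72.2] [17.1 26.4]
jb 15 rim [ 614.8 -308.7   82.3] 0.9 @84 [ 614.1 -308.3] [ 614.6 -306.5] [68.9 71. ] [15.8 26.6]
jr -15 rim [623.2 -14.   81.3] 1.7 @84 [621.9 -14.2] [622.9 -11.8] [71.1 74.8] [24.5 32. ]
jr 0 rim [623.5 -14.2  81.4] 1.4 @84 [622.4 -14.3] [623.1 -12.1] [70.4 73.6] [24.3 31.8]
jr 15 rim [623.8 -14.3  81.6] 1.1 @84 [622.8 -14.4] [623.4 -12.3] [70. 72.] [24.1 31.5]
ring_b [ 614.6 -159.9   20. ]
ring_r [ 465.2 -294.3   20. ]
```

Ball heights come out at 48–52 mm against 51 expected, and the rims at 79–84 mm against 84, so the sizes agree. Starting with ruby.

```bash
cat > go.py <<'E'
import sys,numpy as np
from bench import read_state
from scipy.spatial.transform import Rotation as R
s=read_state();r=R.from_quat(s["ee_rot"]);M=r.as_matrix()
np.set_printoptions(precision=4,suppress=True)
y=np.array([0,0,-1.]);x=M[:,0]*[1,1,0];x/=np.linalg.norm(x);z=np.cross(x,y)
rv=(r.inv()*R.from_matrix(np.c_[x,y,z])).as_rotvec()
print("t",round(s["clock"],2),"pos",s["position"],"w",s["gripper_width"],"F",s["contact_force"],"j6",s["joints"][5]);print("M",M.round(3).tolist(),"levelling",rv)
for a in sys.argv[1:]:
    p=np.array(eval(a));print(a,"d_tool m",M.T@(p-s["position"])/1000)
E
python3 go.py 444,-160,171 444,-160,32 622.7,-14,171
```

```text
t 0.1 pos [ 141.65   -608.2118  230.3094] w 85.25202329215661 F [-0.2062  0.5169 -0.34  ] j6 -0.25863525215090394
M [[-0.227, -0.001, -0.974], [0.974, 0.002, -0.227], [0.002, -1.0, 0.0]] levelling [-0.0001  0.      0.002 ]
444,-160,171 d_tool m [ 0.3679  0.06   -0.396 ]
444,-160,32 d_tool m [ 0.3677  0.199  -0.3961]
622.7,-14,171 d_tool m [ 0.4696  0.0602 -0.6032]
```

Call:
play_rows:
  series:
    - [0.034,0.004,-0.0365,0,0,0,0.06]
    - [0.034,0.004,-0.0365,0,0,0,0.06]
    - [0.034,0.004,-0.0365,0,0,0,0.06]
    - [0.034,0.004,-0.0365,0,0,0,0.06]
    - [0.034,0.004,-0.0365,0,0,0,0.06]
    - [0.034,0.004,-0.0365,0,0,0,0.06]
    - [0.034,0.004,-0.0365,0,0,0,0.06]
    - [0.034,0.004,-0.0365,0,0,0,0.06]
    - [0.034,0.004,-0.0365,0,0,0,0.06]
    - [0.034,0.004,-0.0365,0,0,0,0.06]

```text
clock: 1.1
position: [418.1, -195.4, 186.3]
ee_rot: [0.441, 0.552, -0.55, -0.446]
contact_force: [1.2, -0.7, -0.0]
gripper_width: 59.7
```

```bash
python3 go.py 444,-160,85 444,-160,32
```

```text
t 1.1 pos [ 418.1391 -195.3988  186.3479] w 59.7291650392479 F [ 1.239  -0.7206 -0.0306] j6 -1.2637694572759528
M [[-0.214, -0.004, -0.977], [0.977, 0.006, -0.214], [0.007, -1.0, 0.003]] levelling [-0.0029  0.      0.0065]
444,-160,85 d_tool m [ 0.0284  0.1014 -0.0331]
444,-160,32 d_tool m [ 0.028   0.1544 -0.0333]
```

Call:
play_rows:
  series:
    - [0.014,0.02,-0.016,-0.003,0,0.006,0.06]
    - [0.014,0.03,-0.016,0,0,0,0.06]
    - [0,0.03,0,0,0,0,0.06]
    - [0,0.02,0,0,0,0,0.06]
    - [0,0,0,0,0,0,0.06]

```text
clock: 1.6
position: [448.1, -153.5, 83.4]
ee_rot: [0.441, 0.554, -0.553, -0.439]
contact_force: [-0.5, -0.9, -0.6]
gripper_width: 60.0
```

```bash
python3 go.py 444,-160,32; python3 - <<'E'
from bench import *
import cv2,numpy as np
t=get_image("top")["color"];s=get_image("side")["color"]
a=cv2.resize(t[185:265,270:370],(500,400));b=cv2.resize(s[90:190,256:356],(300,300))
c=np.zeros((400,800,3),np.uint8);c[:,:500]=a;c[:300,500:]=b
cv2.imwrite("pics/c1.png",c[...,::-1])
E
```

```text
t 1.6 pos [ 448.1488 -153.5223   83.3912] w 59.95879264432948 F [-0.5496 -0.884  -0.5984] j6 -1.3569606484977392
M [[-0.226, 0.003, -0.974], [0.974, 0.0, -0.226], [-0.0, -1.0, -0.003]] levelling [ 0.0032  0.     -0.0005]
444,-160,32 d_tool m [-0.0053  0.0514  0.0057]
```

View pics/c1.png

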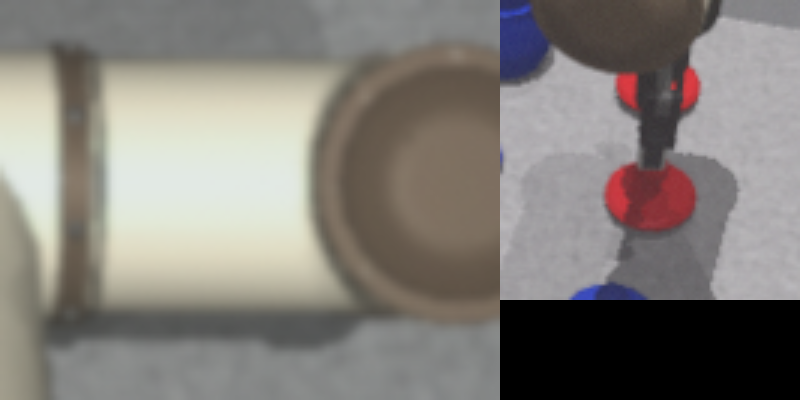

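The arm blocks the top view. In the side view the near finger stands in front of the lid's middle. I'll correct sideways first, then descend.

Call:
play_rows:
  series:
    - [-0.0053,0.0,0.0057,0.003,0,0,0.06]
    - [0,0,0,0,0,0,0.06]
    - [0,0.015,0,0,0,0,0.06]
    - [0,0.015,0,0,0,0,0.06]
    - [0,0.012,0,0,0,0,0.06]
    - [0,0,0,0,0,0,0.06]
    - [0,0,0,0,0,0,0.06]

```text
clock: 2.4
position: [450.9, -163.8, 51.2]
ee_rot: [0.448, 0.557, -0.548, -0.434]
contact_force: [0.1, 0.0, -1.1]
gripper_width: 59.8
```

```bash
python3 go.py 444,-160,32
```

```text
t 2.4 pos [ 450.8979 -163.8188   51.1838] w 59.83002766195614 F [ 0.0776  0.0178 -1.085 ] j6 -1.3423315423649218
M [[-0.222, 0.024, -0.975], [0.975, -0.003, -0.223], [-0.008, -1.0, -0.023]] levelling [ 0.0229  0.0001 -0.0078]
444,-160,32 d_tool m [0.0054 0.019  0.0063]
```

Call:
play_rows:
  series:
    - [0.005,0,0.006,0.023,0,-0.008,0.06]
    - [0,0,0,0,0,0,0.06]
    - [0,0,0,0,0,0,0.06]

```text
clock: 2.7
position: [444.7, -160.3, 53.4]
ee_rot: [0.442, 0.553, -0.552, -0.44]
contact_force: [0.4, 0.5, 0.1]
gripper_width: 60.0
```

```bash
python3 go.py 444,-160,32|cut -c1-150; python3 go.py 444,-160,32|tail -2
```

```text
t 2.7 pos [ 444.6783 -160.3101   53.3813] w 60.031893926076606 F [0.4052 0.5103 0.0622] j6 -1.3450844242602424
M [[-0.222, 0.002, -0.975], [0.975, 0.0, -0.222], [-0.0, -1.0, -0.002]] levelling [ 0.0024  0.     -0.0003]
444,-160,32 d_tool m [0.0005 0.0214 0.0006]
M [[-0.222, 0.002, -0.975], [0.975, 0.0, -0.222], [-0.0, -1.0, -0.002]] levelling [ 0.0024  0.     -0.0003]
444,-160,32 d_tool m [0.0005 0.0214 0.0006]
```

Call:
play_rows:
  series:
    - [0.0005,0.008,0.0006,0.002,0,0,0.06]
    - [0,0.008,0,0.001,0,0,0.06]
    - [0,0.005,0,0.001,0,0,0.06]
    - [0,0,0,0,0,0,0.06]

```text
clock: 3.1
position: [444.1, -159.8, 30.9]
ee_rot: [-0.441, -0.552, 0.553, 0.441]
contact_force: [-0.5, 0.1, -0.8]
gripper_width: 60.5
```

```bash
python3 go.py 444,-160,32
```

```text
t 3.1 pos [ 444.1082 -159.7655   30.9415] w 60.4698729355947 F [-0.4828  0.1007 -0.815 ] j6 -1.3480026153544098
M [[-0.223, -0.001, -0.975], [0.975, -0.001, -0.223], [-0.0, -1.0, 0.001]] levelling [-0.0011 -0.     -0.0005]
444,-160,32 d_tool m [-0.0002 -0.0011  0.0002]
```

Call:
play_rows:
  series:
    - [0,0,0,0,0,0,0.035]
    - [0,0,0,0,0,0,0.0]
    - [0,0,0,0,0,0,0.0]
    - [0,0,0,0,0,0,0.0]
    - [0,0,0,0,0,0,0.0]
    - [0,0,0,0,0,0,0.0]

```text
clock: 3.7
position: [443.9, -159.8, 30.6]
ee_rot: [-0.441, -0.552, 0.553, 0.441]
contact_force: [-0.5, -0.8, -1.0]
gripper_width: 22.9
```

```bash
python3 go.py 444,-160,32
```

```text
t 3.7 pos [ 443.9275 -159.7781   30.6492] w 22.924477908279776 F [-0.5322 -0.8415 -1.0058] j6 -1.3480888161034186
M [[-0.223, -0.002, -0.975], [0.975, -0.001, -0.223], [-0.0, -1.0, 0.002]] levelling [-0.002  -0.     -0.0003]
444,-160,32 d_tool m [-0.0002 -0.0014 -0.    ]
```

Call:
play_rows:
  series:
    - [0,0,0,0,0,0,0.0]
    - [0,0,0,0,0,0,0.0]
    - [0,0,0,0,0,0,0.0]

```text
clock: 4.0
position: [443.9, -159.8, 30.6]
ee_rot: [-0.441, -0.552, 0.553, 0.441]
contact_force: [0.2, -0.5, -0.6]
gripper_width: 23.1
```

```bash
python3 go.py 444,-160,32|head -1; python3 - <<'E'
from bench import *
import cv2
s=get_image("side")["color"]
cv2.imwrite("pics/c2.png",cv2.resize(s[100:190,256:376],(800,600),interpolation=cv2.INTER_CUBIC)[...,::-1])
E
```

```text
t 4.0 pos [ 443.8882 -159.7863   30.6249] w 23.10707116545439 F [ 0.1714 -0.4961 -0.5898] j6 -1.3480275640227695
```

View pics/c2.png

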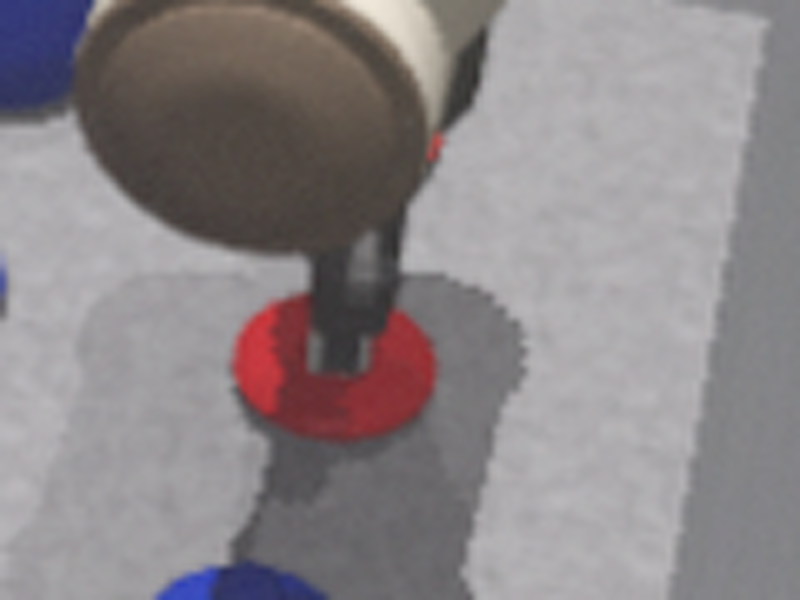

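The near finger sits centred over the flange (x≈340 in the crop) and the lid stays flat. The width reads 23 mm, steady, for a 26 mm ball. I'll do a low test lift of under 15 mm.

Call:
play_rows:
  series:
    - [0,-0.006,0,0,0,0,0.0]
    - [0,-0.006,0,0,0,0,0.0]
    - [0,0,0,0,0,0,0.0]
    - [0,0,0,0,0,0,0.0]

```text
clock: 4.45
position: [443.5, -159.7, 43.5]
ee_rot: [-0.44, -0.552, 0.553, 0.442]
contact_force: [0.0, 0.4, -2.0]
gripper_width: 23.2
```

```bash
python3 go.py 622.7,-14,171; python3 - <<'E'
from bench import *
import cv2
s=get_image("side")["color"]
cv2.imwrite("pics/c3.png",cv2.resize(s[100:190,256:376],(800,600),interpolation=cv2.INTER_CUBIC)[...,::-1])
E
```

```text
t 4.45 pos [ 443.5272 -159.7274   43.5399] w 23.218099919043123 F [ 0.0343  0.3711 -2.0199] j6 -1.348013088199213
M [[-0.222, -0.002, -0.975], [0.975, -0.001, -0.222], [0.0, -1.0, 0.002]] levelling [-0.0024  0.      0.    ]
622.7,-14,171 d_tool m [ 0.1023 -0.128  -0.2068]
```

View pics/c3.png

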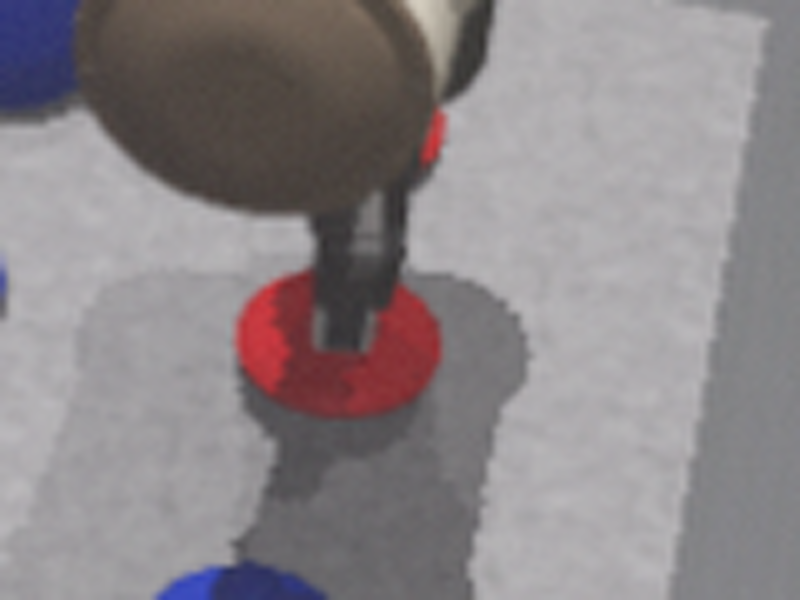

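The lid hangs flat and clear of its shadow. The vertical force changed by about 1.5 N, which is its weight. Next I'll carry it to the ruby jar.

Call:
play_rows:
  series:
    - [0,-0.015,0,0,0,0,0.0]
    - [0,-0.025,0,0,0,0,0.0]
    - [0,-0.03,0,0,0,0,0.0]
    - [0,-0.03,0,0,0,0,0.0]
    - [0.008,-0.02,-0.016,0,0,0,0.0]
    - [0.014,-0.005,-0.028,0,0,0,0.0]
    - [0.015,0,-0.03,0,0,0,0.0]
    - [0.015,0,-0.03,0,0,0,0.0]
    - [0.015,0,-0.03,0,0,0,0.0]
    - [0.01,0,-0.02,0,0,0,0.0]

```text
clock: 5.5
position: [576.2, -48.3, 170.9]
ee_rot: [-0.44, -0.55, 0.553, 0.446]
contact_force: [-0.1, -0.4, -2.5]
gripper_width: 23.0
```

```bash
python3 go.py 622.7,-14,171
```

```text
t 5.5 pos [576.2084 -48.2534 170.9188] w 23.000197135540287 F [-0.1452 -0.4264 -2.4888] j6 -1.5453932777770916
M [[-0.216, -0.009, -0.976], [0.976, 0.002, -0.216], [0.004, -1.0, 0.008]] levelling [-0.0083  0.      0.0038]
622.7,-14,171 d_tool m [ 0.0234 -0.0004 -0.0528]
```

Call:
play_rows:
  series:
    - [0.009,0,-0.02,-0.004,0,0.002,0.0]
    - [0.007,0,-0.016,0,0,0,0.0]
    - [0.004,0,-0.008,0,0,0,0.0]
    - [0,0,0,0,0,0,0.0]
    - [0,0,0,0,0,0,0.0]
    - [0,0,0,0,0,0,0.0]

```text
clock: 6.1
position: [615.2, -16.4, 166.8]
ee_rot: [-0.439, -0.549, 0.554, 0.446]
contact_force: [-0.3, 0.1, -2.2]
gripper_width: 23.1
```

```bash
python3 go.py 622.7,-14,115
```

```text
t 6.1 pos [615.2465 -16.3696 166.8147] w 23.06046492843513 F [-0.313   0.0948 -2.204 ] j6 -1.584034263065686
M [[-0.217, -0.011, -0.976], [0.976, 0.001, -0.218], [0.003, -1.0, 0.011]] levelling [-0.0111  0.      0.0032]
622.7,-14,115 d_tool m [ 0.0005  0.0517 -0.0084]
```

Call:
play_rows:
  series:
    - [0.0005,0.01,-0.0085,-0.01,0,0.003,0.0]
    - [0,0.015,0,0,0,0,0.0]
    - [0,0.015,0,0,0,0,0.0]
    - [0,0.008,0,0,0,0,0.0]
    - [0,0,0,0,0,0,0.0]
    - [0,0,0,0,0,0,0.0]

```text
clock: 6.7
position: [623.2, -16.0, 116.5]
ee_rot: [0.444, 0.551, -0.551, -0.443]
contact_force: [-0.1, -0.7, -1.7]
gripper_width: 23.2
```

```bash
python3 go.py 622.7,-14,98.6; python3 - <<'E'
from bench import *
import cv2
s=get_image("side")["color"]
cv2.imwrite("pics/c4.png",cv2.resize(s[110:215,160:300],(800,600),interpolation=cv2.INTER_CUBIC)[...,::-1])
E
```

```text
t 6.7 pos [623.1894 -15.9705 116.4521] w 23.157958399746178 F [-0.098  -0.7465 -1.7177] j6 -1.5886313701475896
M [[-0.215, 0.002, -0.977], [0.977, 0.0, -0.215], [-0.0, -1.0, -0.002]] levelling [ 0.0019  0.     -0.0004]
622.7,-14,98.6 d_tool m [0.002  0.0179 0.0001]
```

View pics/c4.png

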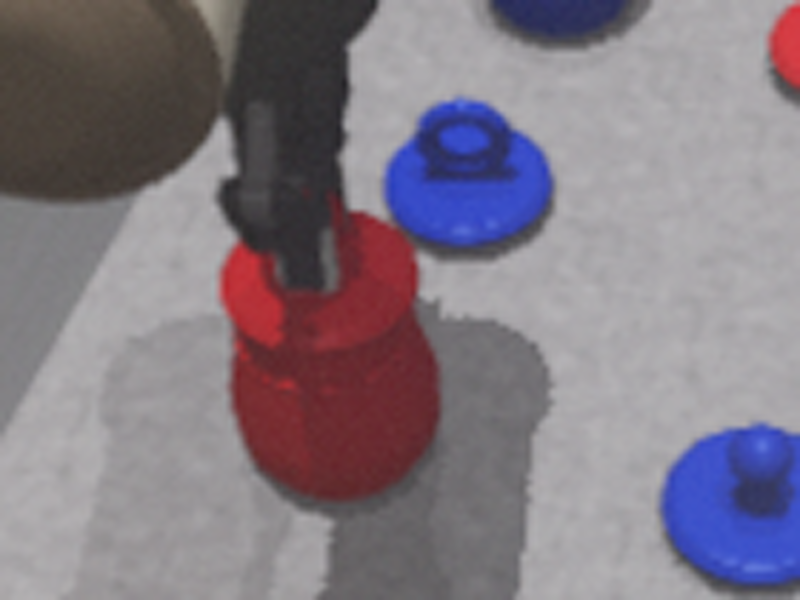

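The lid hovers level over the ruby jar, about 15 mm up and centred. Lowering it slowly.

Call:
play_rows:
  series:
    - [0.002,0.005,0,0.001,0,0,0.0]
    - [0,0.005,0,0,0,0,0.0]
    - [0,0.003,0,0,0,0,0.0]
    - [0,0.0015,0,0,0,0,0.0]
    - [0,0,0,0,0,0,0.0]

```text
clock: 7.25
position: [623.8, -13.5, 102.6]
ee_rot: [0.444, 0.552, -0.55, -0.442]
contact_force: [0.7, -0.7, -0.9]
gripper_width: 23.1
```

```bash
python3 go.py 622.7,-14,98.6
```

```text
t 7.25 pos [623.8297 -13.5082 102.647 ] w 23.08757836318036 F [ 0.7141 -0.7028 -0.8803] j6 -1.5922596808356932
M [[-0.215, 0.005, -0.977], [0.977, 0.001, -0.215], [-0.0, -1.0, -0.005]] levelling [ 0.0046  0.     -0.0005]
622.7,-14,98.6 d_tool m [-0.0002  0.004   0.0012]
```

Call:
play_rows:
  series:
    - [0,0.001,0.001,0.004,0,0,0.0]
    - [0,0.0015,0,0,0,0,0.0]
    - [0,0.0015,0,0,0,0,0.0]
    - [0,0.001,0,0,0,0,0.0]
    - [0,0.001,0,0,0,0,0.0]

```text
clock: 7.75
position: [624.1, -13.7, 99.2]
ee_rot: [0.444, 0.552, -0.551, -0.441]
contact_force: [-1.4, 0.6, 4.6]
gripper_width: 22.9
```

```bash
python3 go.py 622.7,-14,98.6
```

```text
t 7.75 pos [624.1361 -13.74    99.1723] w 22.899267550154036 F [-1.3976  0.5835  4.6492] j6 -1.592414995001979
M [[-0.216, 0.004, -0.976], [0.976, -0.001, -0.216], [-0.002, -1.0, -0.004]] levelling [ 0.0037  0.     -0.0019]
622.7,-14,98.6 d_tool m [0.0001 0.0006 0.0015]
```

Contact came at 99.2 mm with about 6 N, as predicted. Opening and rising.

Call:
play_rows:
  series:
    - [0,0,0,0,0,0,0.03]
    - [0,0,0,0,0,0,0.04]
    - [0,0,0,0,0,0,0.06]
    - [0,0,0,0,0,0,0.06]
    - [0,-0.015,0,0,0,0,0.06]
    - [0,-0.03,0,0,0,0,0.06]
    - [0,-0.03,0,0,0,0,0.06]
    - [0,-0.005,0,0,0,0,0.06]

```text
clock: 8.55
position: [623.2, -14.0, 178.6]
ee_rot: [-0.443, -0.551, 0.552, 0.442]
contact_force: [-0.2, 0.7, -0.1]
gripper_width: 59.6
```

```bash
python3 go.py 446.5,-20,171
```

```text
t 8.55 pos [623.2464 -14.0241 178.6117] w 59.64912717925543 F [-0.2487  0.7221 -0.0529] j6 -1.5920456790525854
M [[-0.215, -0.0, -0.977], [0.977, -0.002, -0.215], [-0.002, -1.0, 0.0]] levelling [-0.0004 -0.     -0.0017]
446.5,-20,171 d_tool m [0.0323 0.0076 0.1739]
```

Call:
play_rows:
  series:
    - [0.004,0,0.02,0,0,0,0.06]
    - [0.007,0,0.04,0,0,0,0.06]
    - [0.008,0.002,0.04,0,0,0,0.06]
    - [0.007,0.002,0.035,0,0,0,0.06]
    - [0.004,0.002,0.022,0,0,0,0.06]
    - [0.002,0.0,0.01,0,0,0,0.06]
    - [0,0,0,0,0,0,0.06]
    - [0,0,0,0,0,0,0.06]

```text
clock: 9.35
position: [447.9, -19.1, 169.2]
ee_rot: [0.444, 0.551, -0.551, -0.443]
contact_force: [1.0, 1.1, 0.6]
gripper_width: 60.2
```

```bash
python3 go.py 446.5,-20,85; python3 - <<'E'
from bench import *
import cv2
s=get_image("side")["color"]
cv2.imwrite("pics/c5.png",cv2.resize(s[110:215,160:300],(800,600),interpolation=cv2.INTER_CUBIC)[...,::-1])
E
```

```text
t 9.35 pos [447.8763 -19.1119 169.2482] w 60.249336502777226 F [0.977  1.0792 0.5837] j6 -1.6780643373225181
M [[-0.214, 0.001, -0.977], [0.977, -0.001, -0.214], [-0.001, -1.0, -0.001]] levelling [ 0.001   0.     -0.0008]
446.5,-20,85 d_tool m [-0.0005  0.0842  0.0016]
```

View pics/c5.png

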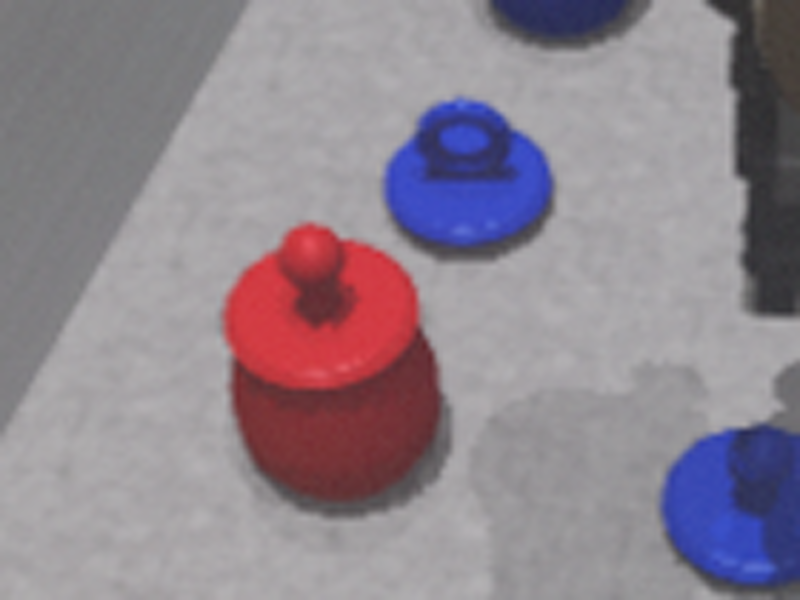

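The ruby lid is seated flat and centred on its jar. Blue is next.

Call:
play_rows:
  series:
    - [-0.0005,0.02,0.0016,0.001,0,0,0.06]
    - [0,0.03,0,0,0,0,0.06]
    - [0,0.03,0,0,0,0,0.06]
    - [0,0.02,0,0,0,0,0.06]
    - [0,0.01,0,0,0,0,0.06]
    - [0,0,0,0,0,0,0.06]
    - [0,0,0,0,0,0,0.06]

```text
clock: 10.1
position: [458.8, -18.2, 55.2]
ee_rot: [0.446, 0.553, -0.549, -0.441]
contact_force: [0.0, -0.0, -0.3]
gripper_width: 60.0
```

```bash
python3 go.py 446.5,-20,31
```

```text
t 10.1 pos [458.7698 -18.2091  55.2349] w 60.039990483297906 F [ 0.0472 -0.0195 -0.3483] j6 -1.6770182871507906
M [[-0.214, 0.008, -0.977], [0.977, -0.0, -0.214], [-0.002, -1.0, -0.008]] levelling [ 0.0078  0.     -0.0022]
446.5,-20,31 d_tool m [0.0009 0.0241 0.0126]
```

Call:
play_rows:
  series:
    - [0.001,0,0.0125,0.008,0,-0.002,0.06]
    - [0,0,0,0,0,0,0.06]
    - [0,0,0,0,0,0,0.06]

```text
clock: 10.4
position: [447.3, -19.7, 56.6]
ee_rot: [0.444, 0.552, -0.55, -0.443]
contact_force: [-0.1, 0.5, -0.0]
gripper_width: 59.9
```

```bash
python3 go.py 446.5,-20,31
```

```text
t 10.4 pos [447.2886 -19.6658  56.5592] w 59.90512112516918 F [-0.123   0.4971 -0.0283] j6 -1.6763779163329686
M [[-0.214, 0.003, -0.977], [0.977, 0.001, -0.214], [0.0, -1.0, -0.003]] levelling [ 0.0028 -0.      0.0001]
446.5,-20,31 d_tool m [-0.0002  0.0256  0.0009]
```

Call:
play_rows:
  series:
    - [0,0.009,0.001,0.002,0,0,0.06]
    - [0,0.009,0.0005,0.001,0,0,0.06]
    - [0,0.006,0.0,0.001,0,0,0.06]
    - [0,0,0,0,0,0,0.06]

```text
clock: 10.8
position: [446.2, -19.8, 31.6]
ee_rot: [0.443, 0.551, -0.551, -0.443]
contact_force: [-0.1, -0.4, -0.5]
gripper_width: 60.3
```

```bash
python3 go.py 446.5,-20,31
```

```text
t 10.8 pos [446.2455 -19.7876  31.6223] w 60.314489361098246 F [-0.1285 -0.3524 -0.4825] j6 -1.6757496154338025
M [[-0.214, 0.001, -0.977], [0.977, 0.001, -0.214], [0.0, -1.0, -0.001]] levelling [ 0.0013 -0.      0.0004]
446.5,-20,31 d_tool m [-0.0003  0.0006 -0.0002]
```

Call:
play_rows:
  series:
    - [0,0,0,0,0,0,0.035]
    - [0,0,0,0,0,0,0.0]
    - [0,0,0,0,0,0,0.0]
    - [0,0,0,0,0,0,0.0]
    - [0,0,0,0,0,0,0.0]
    - [0,0,0,0,0,0,0.0]
    - [0,0,0,0,0,0,0.0]

```text
clock: 11.5
position: [446.2, -19.8, 31.4]
ee_rot: [0.443, 0.551, -0.551, -0.443]
contact_force: [-0.2, -0.1, -1.2]
gripper_width: 23.3
```

```bash
python3 go.py 446.5,-20,31|head -1
```

```text
t 11.5 pos [446.2339 -19.7832  31.4223] w 23.270268448026286 F [-0.2086 -0.1014 -1.153 ] j6 -1.6758010476645362
```

Call:
play_rows:
  series:
    - [0,-0.006,0,0,0,0,0.0]
    - [0,-0.006,0,0,0,0,0.0]
    - [0,0,0,0,0,0,0.0]
    - [0,0,0,0,0,0,0.0]

```text
clock: 11.9
position: [446.1, -19.8, 44.6]
ee_rot: [0.443, 0.551, -0.551, -0.443]
contact_force: [-0.2, -0.1, -2.2]
gripper_width: 23.3
```

```bash
python3 go.py 446.5,-20,160 614,-307.6,160
```

```text
t 11.9 pos [446.1343 -19.8001  44.5758] w 23.308339671810383 F [-0.2177 -0.0628 -2.2099] j6 -1.6758155737857197
M [[-0.214, 0.001, -0.977], [0.977, 0.001, -0.214], [0.0, -1.0, -0.001]] levelling [ 0.001  -0.      0.0005]
446.5,-20,160 d_tool m [-0.0002 -0.1154 -0.0004]
614,-307.6,160 d_tool m [-0.317  -0.1155 -0.1025]
```

The grip holds and the weight shows again (force z −2.2 N). Carrying it to the blue jar.

Call:
play_rows:
  series:
    - [0,-0.015,0,0,0,0,0.0]
    - [0,-0.025,0,0,0,0,0.0]
    - [0,-0.03,0,0,0,0,0.0]
    - [0,-0.03,0,0,0,0,0.0]
    - [-0.016,-0.02,-0.005,0,0,0,0.0]
    - [-0.028,0,-0.009,0,0,0,0.0]
    - [-0.032,0,-0.0105,0,0,0,0.0]
    - [-0.032,0,-0.0105,0,0,0,0.0]
    - [-0.032,0,-0.0105,0,0,0,0.0]
    - [-0.032,0,-0.0105,0,0,0,0.0]

```text
clock: 12.9
position: [537.5, -178.6, 169.6]
ee_rot: [0.441, 0.553, -0.552, -0.442]
contact_force: [0.0, 0.9, -1.2]
gripper_width: 23.0
```

```bash
python3 go.py 614,-307.6,160
```

```text
t 12.9 pos [ 537.4792 -178.6108  169.6443] w 22.99839633876433 F [ 0.039   0.9078 -1.201 ] j6 -1.3124276367475243
M [[-0.22, -0.001, -0.975], [0.975, 0.001, -0.22], [0.001, -1.0, 0.0]] levelling [-0.0004  0.      0.0012]
614,-307.6,160 d_tool m [-0.1427  0.0095 -0.0462]
```

Call:
play_rows:
  series:
    - [-0.032,0,-0.0105,0,0,0,0.0]
    - [-0.032,0,-0.0105,0,0,0,0.0]
    - [-0.03,0,-0.01,0,0,0,0.0]
    - [-0.022,0,-0.007,0,0,0,0.0]
    - [-0.012,0,-0.004,0,0,0,0.0]
    - [-0.006,0,-0.002,0,0,0,0.0]
    - [0,0,0,0,0,0,0.0]
    - [0,0,0,0,0,0,0.0]

```text
clock: 13.7
position: [610.6, -307.8, 162.7]
ee_rot: [-0.439, -0.55, 0.552, 0.447]
contact_force: [-0.1, -0.2, -1.6]
gripper_width: 22.9
```

```bash
python3 go.py 614,-307.6,117
```

```text
t 13.7 pos [ 610.5553 -307.8473  162.6648] w 22.878696818101076 F [-0.0558 -0.2183 -1.6063] j6 -1.121125394334738
M [[-0.214, -0.009, -0.977], [0.977, 0.005, -0.214], [0.007, -1.0, 0.008]] levelling [-0.0082  0.      0.0068]
614,-307.6,117 d_tool m [-0.0008  0.0456 -0.0038]
```

Call:
play_rows:
  series:
    - [-0.0008,0.008,-0.004,-0.007,0,0.006,0.0]
    - [0,0.012,0,0,0,0,0.0]
    - [0,0.012,0,0,0,0,0.0]
    - [0,0.008,0,0,0,0,0.0]
    - [0,0.003,0,0,0,0,0.0]
    - [0,0,0,0,0,0,0.0]
    - [0,0,0,0,0,0,0.0]

```text
clock: 14.4
position: [613.4, -304.4, 115.2]
ee_rot: [-0.441, -0.551, 0.552, 0.444]
contact_force: [-0.1, 0.8, -1.0]
gripper_width: 22.9
```

```bash
python3 go.py 614,-307.6,99.4; python3 - <<'E'
from bench import *
import cv2
s=get_image("side")["color"]
cv2.imwrite("pics/c6.png",cv2.resize(s[50:140,200:320],(800,600),interpolation=cv2.INTER_CUBIC)[...,::-1])
E
```

```text
t 14.4 pos [ 613.4059 -304.3687  115.223 ] w 22.894564743130527 F [-0.1272  0.8096 -0.9851] j6 -1.1256027580003853
M [[-0.218, -0.003, -0.976], [0.976, 0.002, -0.218], [0.002, -1.0, 0.003]] levelling [-0.003   0.      0.0023]
614,-307.6,99.4 d_tool m [-0.0033  0.0158  0.0001]
```

View pics/c6.png

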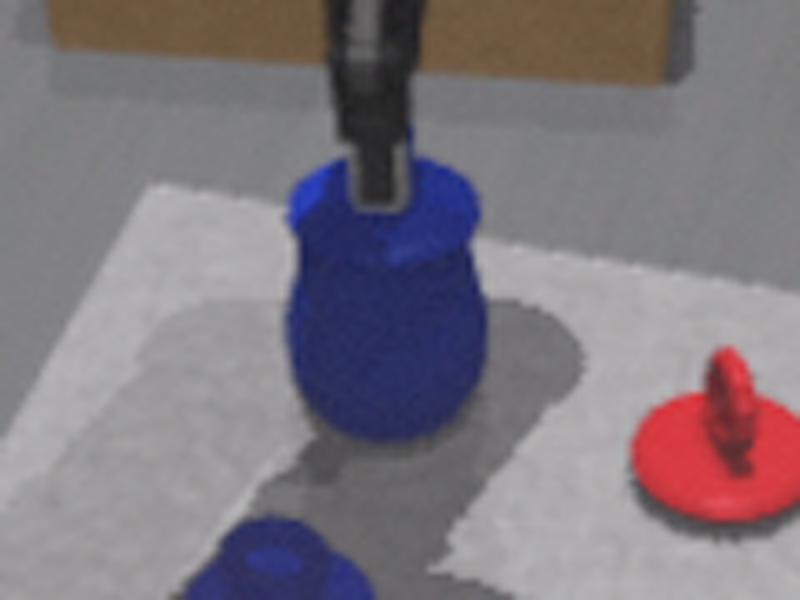

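The blue lid hovers level over the blue jar, with the flange centre at 385 and the jar at 388 in the crop. I'll shift 3 mm, then lower.

Call:
play_rows:
  series:
    - [-0.0033,0.003,0,-0.003,0,0.002,0.0]
    - [0,0.004,0,0,0,0,0.0]
    - [0,0.003,0,0,0,0,0.0]
    - [0,0.002,0,0,0,0,0.0]
    - [0,0,0,0,0,0,0.0]

```text
clock: 14.95
position: [614.8, -308.4, 103.6]
ee_rot: [0.443, 0.552, -0.551, -0.441]
contact_force: [-0.4, 0.5, -1.3]
gripper_width: 23.1
```

```bash
python3 go.py 614,-307.6,99.4
```

```text
t 14.95 pos [ 614.8415 -308.4318  103.626 ] w 23.114000800539838 F [-0.3923  0.5098 -1.3133] j6 -1.1213146297970826
M [[-0.217, 0.003, -0.976], [0.976, -0.001, -0.217], [-0.001, -1.0, -0.003]] levelling [ 0.0028  0.     -0.0012]
614,-307.6,99.4 d_tool m [0.001  0.0042 0.0007]
```

Call:
play_rows:
  series:
    - [0.001,0.0015,0.0007,0.002,0,-0.001,0.0]
    - [0,0.0015,0,0,0,0,0.0]
    - [0,0.0015,0,0,0,0,0.0]
    - [0,0.001,0,0,0,0,0.0]
    - [0,0.001,0,0,0,0,0.0]

```text
clock: 15.45
position: [615.0, -308.0, 100.1]
ee_rot: [0.444, 0.552, -0.552, -0.441]
contact_force: [-1.9, 0.2, 3.6]
gripper_width: 23.5
```

```bash
python3 go.py 614,-307.6,99.4
```

```text
t 15.45 pos [ 614.9774 -308.0102  100.108 ] w 23.471887464219947 F [-1.9014  0.1968  3.6467] j6 -1.1224837535933891
M [[-0.218, 0.004, -0.976], [0.976, -0.002, -0.218], [-0.003, -1.0, -0.003]] levelling [ 0.0031  0.     -0.0031]
614,-307.6,99.4 d_tool m [0.0006 0.0007 0.0009]
```

Contact. Releasing, then on to the green lid.

Call:
play_rows:
  series:
    - [0,0,0,0,0,0,0.03]
    - [0,0,0,0,0,0,0.04]
    - [0,0,0,0,0,0,0.06]
    - [0,0,0,0,0,0,0.06]
    - [0,-0.015,0,0,0,0,0.06]
    - [0,-0.03,0,0,0,0,0.06]
    - [0,-0.03,0,0,0,0,0.06]
    - [0,-0.005,0,0,0,0,0.06]

```text
clock: 16.25
position: [614.4, -308.2, 182.5]
ee_rot: [-0.443, -0.552, 0.552, 0.441]
contact_force: [1.0, 0.3, 0.6]
gripper_width: 59.9
```

```bash
python3 go.py 470.5,288.4,171
```

```text
t 16.25 pos [ 614.4247 -308.1812  182.4641] w 59.91772650944173 F [0.9762 0.3181 0.6019] j6 -1.1222357127323987
M [[-0.218, 0.001, -0.976], [0.976, -0.002, -0.218], [-0.002, -1.0, -0.001]] levelling [ 0.0008  0.     -0.0024]
470.5,288.4,171 d_tool m [0.6136 0.01   0.0104]
```

Call:
play_rows:
  series:
    - [0.025,0,0,0,0,0,0.06]
    - [0.048,0,0,0,0,-0.001,0.06]
    - [0.048,0,0.001,0,0,0,0.06]
    - [0.048,0,0.001,0,0,0,0.06]
    - [0.048,0,0.001,0,0,0,0.06]
    - [0.048,0,0.001,0,0,0,0.06]
    - [0.048,0,0.001,0,0,0,0.06]
    - [0.048,0,0.001,0,0,0,0.06]
    - [0.048,0,0.001,0,0,0,0.06]
    - [0.048,0,0.001,0,0,0,0.06]

```text
clock: 17.25
position: [507.2, 145.9, 186.9]
ee_rot: [0.45, 0.552, -0.547, -0.441]
contact_force: [1.3, -0.6, -0.1]
gripper_width: 60.1
```

```bash
python3 go.py 470.5,288.4,171
```

```text
t 17.25 pos [507.2164 145.8765 186.9211] w 60.09475084299417 F [ 1.3081 -0.586  -0.0874] j6 -1.9615252207828442
M [[-0.207, 0.015, -0.978], [0.978, -0.002, -0.207], [-0.005, -1.0, -0.014]] levelling [ 0.0141  0.     -0.0046]
470.5,288.4,171 d_tool m [0.1471 0.0151 0.0066]
```

Call:
play_rows:
  series:
    - [0.04,0.003,0.002,0.01,0,-0.003,0.06]
    - [0.04,0.003,0.002,0,0,0,0.06]
    - [0.03,0.003,0.001,0,0,0,0.06]
    - [0.02,0.003,0.001,0,0,0,0.06]
    - [0.01,0.002,0,0,0,0,0.06]
    - [0,0,0,0,0,0,0.06]
    - [0,0,0,0,0,0,0.06]

```text
clock: 17.95
position: [468.6, 292.7, 175.6]
ee_rot: [0.444, 0.554, -0.549, -0.441]
contact_force: [-0.3, 0.8, 0.8]
gripper_width: 60.2
```

```bash
python3 go.py 470.5,288.4,75
```

```text
t 17.95 pos [468.5757 292.7083 175.5897] w 60.150049714061 F [-0.3237  0.8031  0.7729] j6 -2.2095470890406648
M [[-0.216, 0.008, -0.976], [0.976, 0.003, -0.216], [0.001, -1.0, -0.009]] levelling [ 0.0089 -0.      0.0013]
470.5,288.4,75 d_tool m [-0.0047  0.1006 -0.    ]
```

Call:
play_rows:
  series:
    - [-0.0047,0.015,0,0.008,0,0.001,0.06]
    - [0,0.02,0.002,0.001,0,0,0.06]
    - [0,0.02,0.002,0.001,0,0,0.06]
    - [0,0.02,0.002,0.001,0,0,0.06]
    - [0,0.015,0.002,0.001,0,0,0.06]
    - [0,0.005,0.001,0,0,0,0.06]
    - [0,0,0,0,0,0,0.06]
    - [0,0,0,0,0,0,0.06]

```text
clock: 18.75
position: [462.6, 275.4, 73.8]
ee_rot: [-0.445, -0.546, 0.551, 0.448]
contact_force: [0.6, -0.2, -0.3]
gripper_width: 60.1
```

```bash
python3 go.py 470.5,288.4,31
```

```text
t 18.75 pos [462.6087 275.4137  73.8462] w 60.08068612374252 F [ 0.5927 -0.2155 -0.2724] j6 -2.1986653661357494
M [[-0.203, -0.008, -0.979], [0.979, -0.003, -0.203], [-0.001, -1.0, 0.008]] levelling [-0.008  -0.     -0.0015]
470.5,288.4,31 d_tool m [ 0.0112  0.0427 -0.0107]
```

Call:
play_rows:
  series:
    - [0.011,0,-0.0107,-0.008,0,-0.001,0.06]
    - [0,0,0,0,0,0,0.06]
    - [0,0.008,0,0,0,0,0.06]
    - [0,0.005,0,0,0,0,0.06]
    - [0,0,0,0,0,0,0.06]
    - [0,0,0,0,0,0,0.06]

```text
clock: 19.35
position: [473.1, 290.6, 62.0]
ee_rot: [0.447, 0.55, -0.547, -0.446]
contact_force: [-0.3, -0.4, -0.8]
gripper_width: 60.1
```

```bash
python3 go.py 470.5,288.4,31
```

```text
t 19.35 pos [473.0502 290.5557  61.9759] w 60.10273753460789 F [-0.2919 -0.3611 -0.8446] j6 -2.210292575858639
M [[-0.203, 0.004, -0.979], [0.979, 0.004, -0.203], [0.003, -1.0, -0.005]] levelling [ 0.0051 -0.      0.0026]
470.5,288.4,31 d_tool m [-0.0017  0.031   0.0031]
```

Call:
play_rows:
  series:
    - [-0.0017,0.006,0.003,0.005,0,0.002,0.06]
    - [0,0.008,0,0.001,0,0,0.06]
    - [0,0.008,0,0,0,0,0.06]
    - [0,0.004,0,0,0,0,0.06]
    - [0,0,0,0,0,0,0.06]
    - [0,0,0,0,0,0,0.06]

```text
clock: 19.95
position: [469.7, 287.6, 33.1]
ee_rot: [-0.446, -0.548, 0.549, 0.447]
contact_force: [-0.1, 0.2, 0.2]
gripper_width: 60.2
```

```bash
python3 go.py 470.5,288.4,31
```

```text
t 19.95 pos [469.7483 287.5744  33.0717] w 60.16776008526196 F [-0.0675  0.248   0.2343] j6 -2.207453344218541
M [[-0.203, -0.003, -0.979], [0.979, -0.001, -0.203], [-0.001, -1.0, 0.003]] levelling [-0.0027 -0.     -0.0005]
470.5,288.4,31 d_tool m [ 0.0007  0.0021 -0.0009]
```

Call:
play_rows:
  series:
    - [0.0007,0.002,-0.0007,-0.002,0,0,0.05]
    - [0,0,0,0,0,0,0.035]
    - [0,0,0,0,0,0,0.0]
    - [0,0,0,0,0,0,0.0]
    - [0,0,0,0,0,0,0.0]
    - [0,0,0,0,0,0,0.0]
    - [0,0,0,0,0,0,0.0]

```text
clock: 20.65
position: [470.7, 288.9, 31.7]
ee_rot: [0.446, 0.549, -0.548, -0.446]
contact_force: [-0.9, -0.7, -0.3]
gripper_width: 23.0
```

```bash
python3 go.py 470.5,288.4,31|head -1
```

```text
t 20.65 pos [470.7258 288.9486  31.6915] w 22.968243115471942 F [-0.8524 -0.6727 -0.2848] j6 -2.2101192505676335
```

Call:
play_rows:
  series:
    - [0,-0.006,0,0,0,0,0.0]
    - [0,-0.006,0,0,0,0,0.0]
    - [0,0,0,0,0,0,0.0]
    - [0,0,0,0,0,0,0.0]

```text
clock: 21.05
position: [470.3, 288.6, 44.5]
ee_rot: [0.446, 0.548, -0.548, -0.446]
contact_force: [0.1, 0.1, -1.2]
gripper_width: 23.0
```

```bash
python3 go.py 473,140.5,160
```

```text
t 21.05 pos [470.3181 288.6139  44.4659] w 23.02105512731277 F [ 0.1089  0.122  -1.2101] j6 -2.210121675662651
M [[-0.203, -0.0, -0.979], [0.979, 0.0, -0.203], [0.0, -1.0, -0.0]] levelling [ 0.     -0.      0.0003]
473,140.5,160 d_tool m [-0.1455 -0.1156  0.0274]
```

Call:
play_rows:
  series:
    - [0,-0.015,0,0,0,0,0.0]
    - [0,-0.025,0,0,0,0,0.0]
    - [0,-0.03,0,0,0,0,0.0]
    - [0,-0.03,0,0,0,0,0.0]
    - [-0.015,-0.01,0.003,0,0,0,0.0]
    - [-0.028,0,0.005,0,0,0,0.0]
    - [-0.03,0,0.006,0,0,0,0.0]
    - [-0.03,0,0.006,0,0,0,0.0]
    - [-0.02,0,0.004,0,0,0,0.0]
    - [-0.01,0,0.002,0,0,0,0.0]

```text
clock: 22.05
position: [467.0, 143.8, 153.9]
ee_rot: [-0.445, -0.545, 0.552, 0.448]
contact_force: [-0.7, 0.3, -0.5]
gripper_width: 23.0
```

```bash
python3 go.py 473,140.5,160
```

```text
t 22.05 pos [467.0425 143.8138 153.8973] w 23.02712411172139 F [-0.6734  0.3434 -0.5198] j6 -1.995841624759915
M [[-0.203, -0.009, -0.979], [0.979, -0.005, -0.203], [-0.003, -1.0, 0.01]] levelling [-0.0103 -0.     -0.0028]
473,140.5,160 d_tool m [-0.0045 -0.0061 -0.0051]
```

Call:
play_rows:
  series:
    - [-0.0045,0,-0.005,-0.009,0,-0.002,0.0]
    - [0,0,0,0,0,0,0.0]
    - [0,0.008,0,0,0,0,0.0]
    - [0,0.012,0,0,0,0,0.0]
    - [0,0.01,0,0,0,0,0.0]
    - [0,0.005,0,0,0,0,0.0]
    - [0,0,0,0,0,0,0.0]
    - [0,0,0,0,0,0,0.0]

```text
clock: 22.85
position: [472.8, 141.5, 114.1]
ee_rot: [-0.446, -0.548, 0.55, 0.446]
contact_force: [-0.2, 0.3, -1.1]
gripper_width: 22.9
```

```bash
python3 go.py 473,140.5,115; python3 - <<'E'
from bench import *
import cv2
s=get_image("side")["color"]
cv2.imwrite("pics/c7.png",cv2.resize(s[180:300,190:350],(800,600),interpolation=cv2.INTER_CUBIC)[...,::-1])
E
```

```text
t 22.85 pos [472.8159 141.4567 114.0708] w 22.867234840656707 F [-0.1619  0.2668 -1.1197] j6 -1.984989069468204
M [[-0.204, -0.003, -0.979], [0.979, -0.002, -0.204], [-0.001, -1.0, 0.003]] levelling [-0.0033 -0.     -0.0011]
473,140.5,115 d_tool m [-0.001  -0.0009  0.    ]
```

View pics/c7.png

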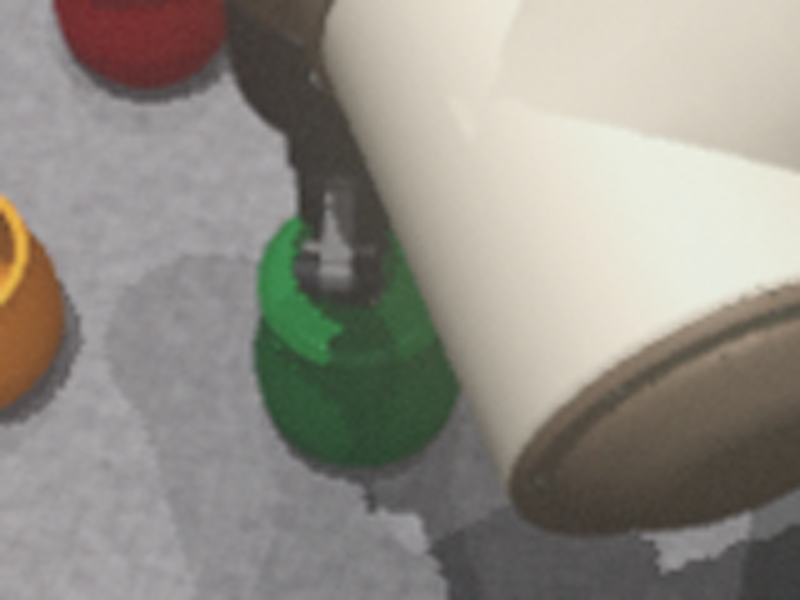

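The green lid is level above the green jar and reads within 1 mm of the target. Lowering.

Call:
play_rows:
  series:
    - [-0.001,0.004,0,-0.003,0,-0.001,0.0]
    - [0,0.003,0,0,0,0,0.0]
    - [0,0.003,0,0,0,0,0.0]
    - [0,0.001,0,0,0,0,0.0]
    - [0,0,0,0,0,0,0.0]
    - [0,0,0,0,0,0,0.0]

```text
clock: 23.5
position: [473.7, 140.7, 103.3]
ee_rot: [0.446, 0.55, -0.548, -0.446]
contact_force: [-0.3, -0.1, -1.5]
gripper_width: 23.1
```

```bash
python3 go.py 473,140.5,99.7
```

```text
t 23.5 pos [473.7071 140.7224 103.3277] w 23.14995730427511 F [-0.3301 -0.0651 -1.5101] j6 -1.983385347175429
M [[-0.204, 0.002, -0.979], [0.979, 0.001, -0.204], [0.001, -1.0, -0.003]] levelling [ 0.0026 -0.      0.0009]
473,140.5,99.7 d_tool m [-0.0001  0.0036  0.0007]
```

Call:
play_rows:
  series:
    - [0,0.0015,0.0007,0.002,0,0,0.0]
    - [0,0.0015,0,0,0,0,0.0]
    - [0,0.001,0,0,0,0,0.0]
    - [0,0.001,0,0,0,0,0.0]
    - [0,0.001,0,0,0,0,0.0]

```text
clock: 24.0
position: [474.3, 140.9, 100.1]
ee_rot: [0.446, 0.55, -0.548, -0.445]
contact_force: [-2.6, 0.0, 5.6]
gripper_width: 23.1
```

```bash
python3 go.py 473,140.5,99.7
```

```text
t 24.0 pos [474.2511 140.8969 100.1329] w 23.13620607307196 F [-2.6219  0.0116  5.649 ] j6 -1.9830791491964923
M [[-0.206, 0.003, -0.979], [0.979, 0.001, -0.206], [0.0, -1.0, -0.003]] levelling [ 0.0034 -0.      0.0001]
473,140.5,99.7 d_tool m [-0.0001  0.0004  0.0013]
```

Contact at the predicted height. Releasing.

Call:
play_rows:
  series:
    - [0,0,0,0,0,0,0.03]
    - [0,0,0,0,0,0,0.04]
    - [0,0,0,0,0,0,0.06]
    - [0,0,0,0,0,0,0.06]
    - [0,-0.015,0,0,0,0,0.06]
    - [0,-0.03,0,0,0,0,0.06]
    - [0,-0.03,0,0,0,0,0.06]
    - [0,-0.005,0,0,0,0,0.06]

```text
clock: 24.8
position: [473.7, 140.5, 181.0]
ee_rot: [-0.446, -0.549, 0.549, 0.445]
contact_force: [-0.4, 1.1, -0.1]
gripper_width: 60.2
```

```bash
python3 go.py 611.5,313.2,165
```

```text
t 24.8 pos [473.6861 140.4659 181.0235] w 60.17944027762576 F [-0.3747  1.1308 -0.1074] j6 -1.9827631723434955
M [[-0.206, 0.0, -0.979], [0.979, -0.001, -0.206], [-0.001, -1.0, -0.0]] levelling [ 0.0002  0.     -0.0014]
611.5,313.2,165 d_tool m [ 0.1407  0.0159 -0.1704]
```

Call:
play_rows:
  series:
    - [0.012,0,-0.014,0,0,0,0.06]
    - [0.025,0,-0.03,0,0,0,0.06]
    - [0.028,0,-0.034,0,0,0,0.06]
    - [0.028,0,-0.034,0,0,0,0.06]
    - [0.024,0,-0.029,0,0,0,0.06]
    - [0.014,0,-0.018,0,0,0,0.06]
    - [0.006,0,-0.007,0,0,0,0.06]
    - [0,0,0,0,0,0,0.06]
    - [0,0,0,0,0,0,0.06]

```text
clock: 25.7
position: [609.1, 312.2, 174.2]
ee_rot: [-0.445, -0.545, 0.551, 0.448]
contact_force: [-0.2, -0.2, -0.1]
gripper_width: 60.0
```

```bash
python3 go.py 611.5,313.2,75
```

```text
t 25.7 pos [609.0533 312.2023 174.2373] w 59.97936205672273 F [-0.2344 -0.2413 -0.1096] j6 -2.074246260052793
M [[-0.203, -0.008, -0.979], [0.979, -0.004, -0.203], [-0.003, -1.0, 0.008]] levelling [-0.0085 -0.     -0.0025]
611.5,313.2,75 d_tool m [ 0.0007  0.0992 -0.0034]
```

Call:
play_rows:
  series:
    - [0.0007,0.01,-0.003,-0.008,0,-0.002,0.06]
    - [0,0.02,0,0,0,0,0.06]
    - [0,0.022,0,0,0,0,0.06]
    - [0,0.022,0,0,0,0,0.06]
    - [0,0.015,0,0,0,0,0.06]
    - [0,0.006,0,0,0,0,0.06]
    - [0,0,0,0,0,0,0.06]
    - [0,0,0,0,0,0,0.06]

```text
clock: 26.5
position: [608.2, 306.7, 77.4]
ee_rot: [0.448, 0.548, -0.547, -0.448]
contact_force: [0.3, 0.1, 0.6]
gripper_width: 60.1
```

```bash
python3 go.py 611.5,313.2,31
```

```text
t 26.5 pos [608.1664 306.7136  77.4462] w 60.139024012824116 F [0.3132 0.0999 0.5735] j6 -2.0748374160182532
M [[-0.198, 0.001, -0.98], [0.98, 0.002, -0.198], [0.001, -1.0, -0.002]] levelling [ 0.0015 -0.      0.0012]
611.5,313.2,31 d_tool m [ 0.0056  0.0465 -0.0045]
```

Call:
play_rows:
  series:
    - [0.0056,0,-0.0045,0.001,0,0.001,0.06]
    - [0,0,0,0,0,0,0.06]
    - [0,0.008,0,0,0,0,0.06]
    - [0,0.007,0,0,0,0,0.06]
    - [0,0,0,0,0,0,0.06]
    - [0,0,0,0,0,0,0.06]

```text
clock: 27.1
position: [613.2, 314.8, 64.4]
ee_rot: [0.448, 0.55, -0.545, -0.447]
contact_force: [0.0, -0.7, 0.3]
gripper_width: 60.0
```

```bash
python3 go.py 611.5,313.2,31
```

```text
t 27.1 pos [613.1601 314.7844  64.3952] w 60.038053455696144 F [ 0.0281 -0.7201  0.2636] j6 -2.0797755515871463
M [[-0.199, 0.005, -0.98], [0.98, 0.004, -0.199], [0.003, -1.0, -0.006]] levelling [ 0.0058 -0.      0.0027]
611.5,313.2,31 d_tool m [-0.0013  0.0334  0.0021]
```

Call:
play_rows:
  series:
    - [-0.0013,0.007,0.002,0.005,0,0.002,0.06]
    - [0,0.008,0,0,0,0,0.06]
    - [0,0.008,0,0,0,0,0.06]
    - [0,0.006,0,0,0,0,0.06]
    - [0,0,0,0,0,0,0.06]
    - [0,0,0,0,0,0,0.06]

```text
clock: 27.7
position: [610.9, 312.5, 31.7]
ee_rot: [-0.447, -0.547, 0.548, 0.448]
contact_force: [-0.5, 0.0, 0.5]
gripper_width: 60.2
```

```bash
python3 go.py 611.5,313.2,31
```

```text
t 27.7 pos [610.8657 312.5202  31.7483] w 60.184764990639664 F [-0.4571  0.0228  0.5227] j6 -2.078596925386659
M [[-0.198, -0.001, -0.98], [0.98, -0.001, -0.198], [-0.0, -1.0, 0.001]] levelling [-0.0014 -0.     -0.0004]
611.5,313.2,31 d_tool m [ 0.0005  0.0007 -0.0008]
```

Call:
play_rows:
  series:
    - [0.0005,0.0007,-0.0005,-0.001,0,0,0.05]
    - [0,0,0,0,0,0,0.035]
    - [0,0,0,0,0,0,0.0]
    - [0,0,0,0,0,0,0.0]
    - [0,0,0,0,0,0,0.0]
    - [0,0,0,0,0,0,0.0]
    - [0,0,0,0,0,0,0.0]

```text
clock: 28.4
position: [611.7, 313.6, 31.9]
ee_rot: [0.448, 0.548, -0.547, -0.448]
contact_force: [-0.5, -0.0, -0.4]
gripper_width: 23.6
```

```bash
python3 go.py 611.5,313.2,31|head -1
```

```text
t 28.4 pos [611.6851 313.5803  31.9083] w 23.63078631860907 F [-0.4995 -0.0218 -0.4224] j6 -2.079609082088263
```

Call:
play_rows:
  series:
    - [0,-0.006,0,0,0,0,0.0]
    - [0,-0.006,0,0,0,0,0.0]
    - [0,0,0,0,0,0,0.0]
    - [0,0,0,0,0,0,0.0]

```text
clock: 28.8
position: [611.2, 313.3, 44.5]
ee_rot: [0.448, 0.547, -0.547, -0.448]
contact_force: [-0.7, -0.1, -1.2]
gripper_width: 22.9
```

```bash
python3 go.py 639.3,165.5,160
```

```text
t 28.8 pos [611.2329 313.3003  44.5054] w 22.933999666941062 F [-0.7248 -0.0943 -1.2158] j6 -2.0796207487553273
M [[-0.198, 0.0, -0.98], [0.98, 0.0, -0.198], [0.0, -1.0, -0.0]] levelling [ 0.0001 -0.      0.0002]
639.3,165.5,160 d_tool m [-0.1504 -0.1155  0.0018]
```

Call:
play_rows:
  series:
    - [0,-0.015,0,0,0,0,0.0]
    - [0,-0.025,0,0,0,0,0.0]
    - [0,-0.03,0,0,0,0,0.0]
    - [0,-0.03,0,0,0,0,0.0]
    - [-0.015,-0.01,0,0,0,0,0.0]
    - [-0.028,0,0,0,0,0,0.0]
    - [-0.03,0,0,0,0,0,0.0]
    - [-0.03,0,0,0,0,0,0.0]
    - [-0.02,0,0,0,0,0,0.0]
    - [-0.01,0,0,0,0,0,0.0]

```text
clock: 29.8
position: [637.3, 176.1, 163.8]
ee_rot: [0.447, 0.548, -0.548, -0.447]
contact_force: [-0.3, -0.2, -2.1]
gripper_width: 23.0
```

```bash
python3 go.py 639.3,165.5,115
```

```text
t 29.8 pos [637.2826 176.1176 163.7728] w 23.042582913747697 F [-0.2752 -0.1652 -2.0816] j6 -1.8827341967855187
M [[-0.2, 0.0, -0.98], [0.98, 0.0, -0.2], [0.0, -1.0, -0.0]] levelling [ 0.0005 -0.      0.0003]
639.3,165.5,115 d_tool m [-0.0108  0.0488  0.0002]
```

Call:
play_rows:
  series:
    - [-0.01,0,0,0,0,0,0.0]
    - [0,0,0,0,0,0,0.0]
    - [0,0.01,0,0,0,0,0.0]
    - [0,0.015,0,0,0,0,0.0]
    - [0,0.013,0,0,0,0,0.0]
    - [0,0.006,0,0,0,0,0.0]
    - [0,0,0,0,0,0,0.0]
    - [0,0,0,0,0,0,0.0]

```text
clock: 30.6
position: [638.2, 167.3, 115.0]
ee_rot: [-0.446, -0.548, 0.549, 0.447]
contact_force: [-0.3, 0.3, -0.4]
gripper_width: 23.1
```

```bash
python3 go.py 639.3,165.5,115; python3 - <<'E'
from bench import *
import cv2
s=get_image("side")["color"]
cv2.imwrite("pics/c8.png",cv2.resize(s[170:290,130:290],(800,600),interpolation=cv2.INTER_CUBIC)[...,::-1])
E
```

```text
t 30.6 pos [638.1783 167.262  115.0401] w 23.115336616938443 F [-0.272   0.3074 -0.4441] j6 -1.867035744188143
M [[-0.202, -0.002, -0.979], [0.979, -0.0, -0.202], [0.0, -1.0, 0.002]] levelling [-0.0022  0.      0.0004]
639.3,165.5,115 d_tool m [-0.002   0.     -0.0007]
```

View pics/c8.png

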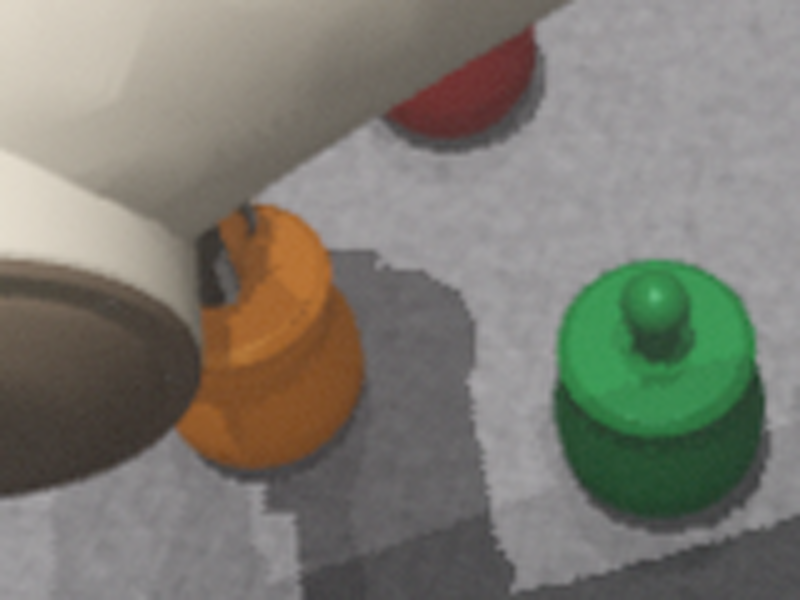

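The green lid is seated flat. The amber lid is held level over its jar and needs 2 mm of correction while lowering.

Call:
play_rows:
  series:
    - [-0.002,0.004,-0.0005,-0.002,0,0,0.0]
    - [0,0.003,0,0,0,0,0.0]
    - [0,0.003,0,0,0,0,0.0]
    - [0,0.001,0,0,0,0,0.0]
    - [0,0,0,0,0,0,0.0]
    - [0,0,0,0,0,0,0.0]

```text
clock: 31.25
position: [640.1, 165.6, 105.0]
ee_rot: [0.447, 0.549, -0.547, -0.446]
contact_force: [0.5, 0.1, -1.9]
gripper_width: 22.9
```

```bash
python3 go.py 639.3,165.5,99.7
```

```text
t 31.25 pos [640.1429 165.5739 105.0156] w 22.860957906973834 F [ 0.4679  0.0937 -1.8773] j6 -1.864264525753917
M [[-0.202, 0.003, -0.979], [0.979, 0.002, -0.202], [0.001, -1.0, -0.003]] levelling [ 0.0035 -0.      0.0012]
639.3,165.5,99.7 d_tool m [0.0001 0.0053 0.0009]
```

Call:
play_rows:
  series:
    - [0,0.002,0.0008,0.003,0,0.001,0.0]
    - [0,0.0015,0,0,0,0,0.0]
    - [0,0.0015,0,0,0,0,0.0]
    - [0,0.0015,0,0,0,0,0.0]
    - [0,0.001,0,0,0,0,0.0]
    - [0,0.001,0,0,0,0,0.0]

```text
clock: 31.85
position: [640.6, 165.7, 100.4]
ee_rot: [0.447, 0.55, -0.548, -0.445]
contact_force: [-2.1, -0.4, 4.7]
gripper_width: 23.0
```

```bash
python3 go.py 639.3,165.5,99.7
```

```text
t 31.85 pos [640.6291 165.7384 100.39  ] w 22.97739431546042 F [-2.0541 -0.3539  4.6842] j6 -1.8652248161747578
M [[-0.204, 0.005, -0.979], [0.979, 0.0, -0.204], [-0.001, -1.0, -0.005]] levelling [ 0.0045  0.     -0.0008]
639.3,165.5,99.7 d_tool m [0.     0.0007 0.0014]
```

Contact. Releasing and backing the arm out of the views (up, then toward the base).

Call:
play_rows:
  series:
    - [0,0,0,0,0,0,0.03]
    - [0,0,0,0,0,0,0.04]
    - [0,0,0,0,0,0,0.06]
    - [0,0,0,0,0,0,0.06]
    - [0,-0.015,0,0,0,0,0.06]
    - [0,-0.03,0,0,0,0,0.06]
    - [0,-0.04,0,0,0,0,0.06]
    - [0,-0.04,0.01,0,0,0,0.06]
    - [0,-0.03,0.03,0,0,0,0.06]
    - [0,0,0.045,0,0,0,0.06]

```text
clock: 32.85
position: [559.6, 148.7, 261.5]
ee_rot: [0.449, 0.549, -0.547, -0.445]
contact_force: [-0.5, 0.2, -0.1]
gripper_width: 60.0
```

Call:
play_rows:
  series:
    - [0,0,0.045,0,0,0,0.06]
    - [0,0,0.045,0,0,0,0.06]
    - [0,0,0.045,0,0,0,0.06]
    - [0,0,0.02,0,0,0,0.06]
    - [0,0,0,0,0,0,0.06]
    - [0,0,0,0,0,0,0.06]

```text
clock: 33.45
position: [400.0, 114.5, 269.2]
ee_rot: [0.45, 0.556, -0.541, -0.442]
contact_force: [1.2, 0.2, -0.7]
gripper_width: 59.5
```

```bash
python3 go.py 639,165,300|head -1; python3 - <<'E'
from bench import *
import cv2,pickle
for n in("top","side"):
    d=get_image(n);pickle.dump(d,open(f"pics/{n}9.pkl","wb"));cv2.imwrite(f"pics/{n}9.png",d["color"][...,::-1])
E
```

```text
t 33.45 pos [399.9611 114.5106 269.1689] w 59.49957496046397 F [ 1.176   0.2367 -0.6957] j6 -2.046170065325643
```

View pics/top9.png

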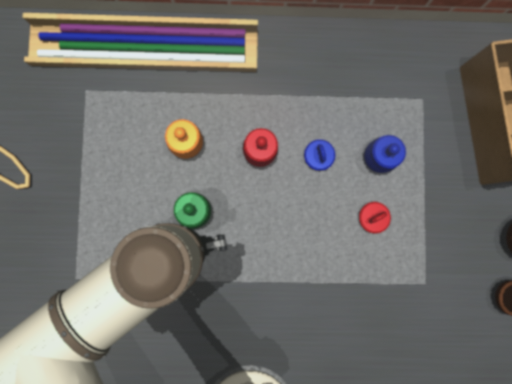

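View pics/side9.png

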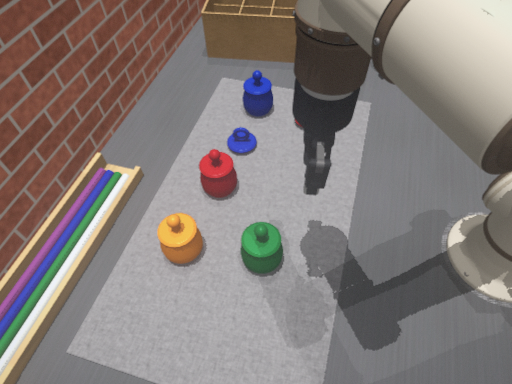

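All four lids are on their own jars and the rings look undisturbed. One numeric centring check, then hand in.

```bash
python3 - <<'E'
from h import *
np.set_printoptions(precision=1,suppress=True)
t=pickle.load(open("pics/top9.pkl","rb"));s=pickle.load(open("pics/side9.pkl","rb"))
J=dict(a=(639.3,165.5),g=(473,140.5),b=(614,-307.6),r=(622.7,-14))
T=dict(a=(183,137),g=(192,209),b=(387,151),r=(261,146));S=dict(a=(178,232),g=(262,240),b=(258,88),r=(216,166))
vt=dict(a=190,g=100,b=140,r=150);vs=dict(a=205,g=120,b=150,r=160)
for n in J:
    c1,a1=blob(t,T[n],vt[n],22);c2,a2=blob(s,S[n],vs[n],22);P,e=tri(t,c1,s,c2)
    print(n,"tri",P,round(e,1),"@90",plane(t,c1,90)[:2],"jar was",J[n],a1*991/442.8,a2)
for n,c in dict(ring_b=(319,155),ring_r=(376,217)).items(): print(n,plane(t,blob(t,c)[0],20))
E
```

```text
a tri [640.7 165.   85.1] 0.8 @90 [639.3 164.1] jar was (639.3, 165.5) [73.9 75.2] [32.8 40.3]
g tri [474.3 140.4  84.7] 0.2 @90 [474.2 139.7] jar was (473, 140.5) [72.8 74.6] [34.8 39.4]
b tri [ 608.7 -293.6  137.8] 4.3 @90 [ 615.3 -309.4] jar was (614, -307.6) [70.3 73.6] [6.  7.9]
r tri [625.2 -15.1  87.8] 0.3 @90 [624.6 -15. ] jar was (622.7, -14) [72.4 73.5] [27.8 33.8]
ring_b [ 614.5 -159.9   20. ]
ring_r [ 465.2 -294.3   20. ]
```

```bash
python3 -c "
from bench import *
print(job_done())"
```

```text
the job is handed in; nothing more can be done
None
```

All four ball-knobbed lids are on the jars of their own colour, and I handed the job in at about 33.5 s. I gripped each lid by its ball, test-lifted it, lowered it until it touched the rim at about 6 N, then released it. The arm was clear of everything at the end.

**Lid position:** In the last pictures every lid sits flat. The flange centres are about 1–2 mm from the measured jar centres, against a limit of 10 mm.

**Flange height:** For amber, green and ruby, the flanges measured 85–88 mm above the bench, against 84–92 mm expected.

**Ring-topped lids:** From the top view neither had moved, to within about 0.1 mm.

**Checks that disagreed:**
- **Blue lid height:** the side-view mask failed and picked up only a small patch, giving 138 mm with a 4.3 mm ray gap. I discarded it. Blue rests on the top-view centring (about 2 mm off), contact within 1 mm of the expected height, and the final pictures.
- **Grip width:** it read about 23 mm on the 26 mm balls every time. The grips held, so I took this as an offset in the reading.

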